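# Put the bell, the oil can and the bench block back in their own places

## Robot

A 6-joint arm with a two-finger parallel gripper is mounted at the origin on the work surface. World frame = base frame: x ahead of the robot, y to its left, z up, the work surface at z = 0. Lengths are in m, angles in degrees, forces in N, time in s.
With the tool pointing down it reaches from about 0.35 to 0.725 m from the base axis. Payload 6 kg.
Tool frame: the origin (TCP) lies at the very end of the fingers, on their centre line; the grasp point (between the pads) lies 19 mm behind it; z points along the fingers, y is the line along which they close (so a half turn about z gives the same grasp; the last joint's range is limited). The gripper opens to 85 mm and grips with 20 to 120 N. Pads are 22 mm wide; open, the fingers measure 114 mm over their backs; the gripper's body (76 mm by 85 mm) begins 54 mm behind the grasp point. The pads swing forward as they close: fully open they stand 13 mm farther back than shut.
Start: joints at [-47.974, 2.303, 4.859, 0, -92.561, -19.12], TCP at [0.234, -0.553, 0.231] pointing down, gripper open.
Joint ranges: [-146.85, 146.85], [-73.84, 115.35], [-62.03, 85.46], [-188.31, 113.3], [-161.28, -10.13], [-171.36, 171.36]. Speed limits (degrees/s): [147.25, 147.25, 172.46, 180, 180, 180].

## Interface

Orientations are given as a 3x3 rotation matrix whose columns are the frame's x, y, z axes.
In Python, from rig import ctrl, status, imaging, workorder gives the robot as it stands. The module is installed in compiled form; this text tells all that it offers. Calls block until the motion is done:
- ctrl.move_ptp(position, orientation): joint-space move of the TCP to a pose.
- ctrl.servo_line(position, orientation=None, max_speed=0.15): straight line of the TCP; orientation=None keeps the orientation; max_speed is the mean speed in m/s.
- ctrl.move_joints(angles): joint-space move.
- ctrl.release() and ctrl.clamp(squeeze=None): open the fingers fully, or close them until they stop; squeeze is the grip in N (None keeps the last).
- ctrl.hold(seconds).
- ctrl.ik(position, orientation): joint angles nearest the present ones, or None.
- status.get_state(): the state.
- imaging.snapshot(name): name is "side" or "top" or "wrist"; returns a dict with "color" (420x560x3 uint8, red, green, blue), "K" (3x3 intrinsics, pixels), "R" (3x3) and "t" (3): a world point X has camera coordinates R X + t. Camera axes: x right, y down, z forward; pixel columns grow to the right and rows downward; lengths in m; the calibration is good to about 2 mm. The wrist camera is an equidistant fisheye: a pixel r from the principal point sees the ray r / f radians off the axis. A picture is of the moment at which its call begins. There is no depth.
A pose or a line that the arm cannot do raises ctrl.MotionError and nothing moves.
- workorder.finish_job(): hands the job in; it is judged then, once.
The state is a dict: "time_s": time; "q": joint angles; "joint_vel": joint speeds; "joint_efforts": joint torques, N m; "eef_pos": TCP position; "orientation": TCP orientation; "wrist_force": force on the tool from outside, world axes, zero at the start; "moment": the same for the moment, N m; "opening": finger opening in m; "grasp_force": force on a finger pad.
Only numpy, scipy, OpenCV 4.12 (cv2) and the standard library are available. Lean on these libraries where they do the work, as an engineer would, in place of code of your own. Each camera call takes 0.05 s, during which the arm holds its last target. There are 200 camera calls.

## Task

The bell, the oil can and the steel bench block have been put down in each other's places on the clock bench. Get each back to the middle of its own place, set down gently (not dropped) and standing upright: the bell on the felt disc, the oil can in its drip tray, the bench block on its rubber base. Use the spare white tile as a stopover, since none of the three may touch the bare walnut, keep the oil can upright throughout, and leave the screwdriver and the black seat board block where they lie.

Things in the scene. Friction and masses are not known exactly. Their poses are not given: they have to be found in the camera images.
- bell: Loose brass bell dome, mouth down, 0.18 kg. Rim 76 mm across, dome 36 mm high; on its crown stands a knurled round nut 16 mm across from 36 to 60 mm above the rim (the place to grip it from above), with a 6 mm stud end up to 66 mm. Origin: centre of the rim plane (underside); z up through the nut. At the start it stands in the drip tray. Belongs on the felt disc.
- oilcan: Loose copper bench oil can, round, 0.14 kg. Body 62 mm across and 28 mm high, then a cone up to a brass screw collar 18 mm across from 58 to 88 mm above the underside (the place to grip it from above), then a thin spout, straight up, to 118 mm. Origin: centre of the underside; z up along the spout. At the start it stands on the rubber base. Belongs in the drip tray.
- block: Loose square polished steel bench block, 50 x 50 mm and 22 mm high, 0.43 kg. Origin: centre of the underside; x and y square to its sides, z up. At the start it lies on the felt disc. Belongs on the rubber base.
- felt: Fixed round grey felt disc, 112 mm across, 4 mm thick, flat, no rim: the bell's place. Origin: centre of its underside on the bench; its top is 4 mm above.
- tray: Fixed round plain steel drip tray: the oil can's place. Flat floor about 102 mm across, 3 mm above its origin, with a thin rim 10 mm high and 116 mm across outside. Origin: centre of its underside on the bench.
- rubber: Fixed square black rubber base, 90 x 90 mm, 20 mm high, flat top: the bench block's place. Origin: centre of its underside on the bench; x and y square to its sides; its top is 20 mm above.
- tile: Fixed square white glazed tile, 108 x 108 mm, 8 mm thick, empty at the start: the free spot. Origin: centre of its underside on the bench; its top is 8 mm above.
- table: The walnut bench top at height 0, on which everything stands. Its origin is of no use.
- seatboard: Loose black lacquered wooden seat board block, 110 x 45 mm and 40 mm high, two brass washers on top. Bystander, standing among the places. Origin: centre of its underside; x along its length.
- screwdriver: Loose screwdriver with a bone-coloured handle, 200 mm long, lying flat at the robot's right of the work. Bystander. x runs along it towards the blade.
Mind the look-alikes: they are no part of the job. Of the things that look like the felt, the smallest one is meant.

How it is judged (in metres and radians):
At the end, for the whole second after the job is handed in: The bell stands on the felt disc, the oil can on the floor of the drip tray and the bench block on the rubber base, each with its centre within 15 mm of the centre of its place, seated flat (height within 3 mm, tilt under 0.1 rad), released and at rest (horizontal distance between bell and felt below 0.015 m and z of bell in the frame of felt between 0.001 and 0.007 m and angle between each of bell, oilcan, block's own z axis and vertical below 0.1 rad and linear speed of each of bell, oilcan, block below 0.02 m/s and angular speed of each of bell, oilcan, block below 0.2 rad/s and horizontal distance between oilcan and tray below 0.015 m and z of oilcan in the frame of tray between 0 and 0.006 m and horizontal distance between block and rubber below 0.015 m and z of block in the frame of rubber between 0.017 and 0.023 m); the robot touches nothing.
It fails at once if the bell, the oil can or the bench block touches the bare walnut (contact force between any of bell, oilcan, block and table above 0.5 N).
It fails at once if the oil can is tipped by more than about 30 degrees (angle between oilcan's own z axis and vertical above 0.5 rad).
It fails at once if the bell, the oil can or the bench block is dropped (falls free of the fingers by more than about 18 mm) ((contact force between bell and the fingers below 0.05 N and linear speed of bell above 0.6 m/s) or (contact force between oilcan and the fingers below 0.05 N and linear speed of oilcan above 0.6 m/s) or (contact force between block and the fingers below 0.05 N and linear speed of block above 0.6 m/s)).
It fails at once if the screwdriver or the seat board block is shifted by more than 20 mm (distance of any of screwdriver, seatboard from where it was at the start of the episode above 0.02 m).
It also fails if it takes over 96 s, if anything falls off the work surface, if the arm or the gripper's body presses on something with over 40 N, if the wrist force passes 120 N, or if a joint passes its speed limit or range.

## Working session

There is one attempt and no reset: what is moved stays moved. The work goes in short steps, each a Python script; the robot and the scene stay as the last script left them, time stands still between calls to the robot, and variables do not carry over. Pictures are saved under pics/ and viewed, at most 14 in all, crops included, and the job is handed in when it is done.

```bash
mkdir -p pics; python3 - <<'E'
from rig import imaging,status
import cv2,pickle
d={}
for n in("top","side","wrist"):
    s=imaging.snapshot(n);d[n]=s;cv2.imwrite(f"pics/{n}0.png",cv2.resize(s["color"][:,:,::-1],(784,588),interpolation=cv2.INTER_CUBIC))
    print(n,s["K"].round(1).tolist(),s["R"].round(3).tolist(),s["t"].round(3).tolist())
pickle.dump(d,open("s0.pkl","wb"))
print(status.get_state())
E
```

```text
top [[439.0, 0.0, 271.7], [0.0, 439.0, 205.6], [0.0, 0.0, 1.0]] [[0.028, -1.0, 0.001], [-0.99, -0.028, -0.136], [0.136, 0.003, -0.991]] [-0.094, 0.483, 0.923]
side [[479.9, 0.0, 279.7], [0.0, 479.9, 209.9], [0.0, 0.0, 1.0]] [[-0.963, -0.271, -0.012], [-0.204, 0.753, -0.625], [0.178, -0.599, -0.781]] [0.429, 0.159, 1.091]
wrist [[325.2, 0.0, 280.6], [0.0, 325.2, 204.4], [0.0, 0.0, 1.0]] [[-0.391, 0.92, 0.002], [0.878, 0.372, 0.3], [0.276, 0.119, -0.954]] [0.599, -0.038, 0.38]
{'time_s': 0.15, 'q': array([-4.79747119e+01,  2.33132329e+00,  4.81426778e+00, -1.98416034e-02,
       -9.25604774e+01, -1.91194176e+01]), 'joint_vel': array([-0.01563288, -0.19097181,  0.10831503,  0.05363229,  0.07374075,
       -0.01248187]), 'joint_efforts': array([-2.21419737e-03, -3.68619168e+01,  3.47693145e+01,  6.93622023e+00,
       -4.35487455e-03, -2.78879725e-05]), 'eef_pos': array([ 0.23349008, -0.55242851,  0.23048911]), 'orientation': array([[-9.21139563e-01, -3.89231915e-01, -6.48923287e-04],
       [-3.89232439e-01,  9.21138740e-01,  1.23683217e-03],
       [ 1.16333825e-04,  1.39187704e-03, -9.99999025e-01]]), 'wrist_force': array([-0.18368677, -0.12016795, -0.3231325 ]), 'moment': array([ 0.04419689, -0.02003523, -0.01421395]), 'grasp_force': 0.0, 'opening': 0.0854389930521582}
```

View pics/top0.png

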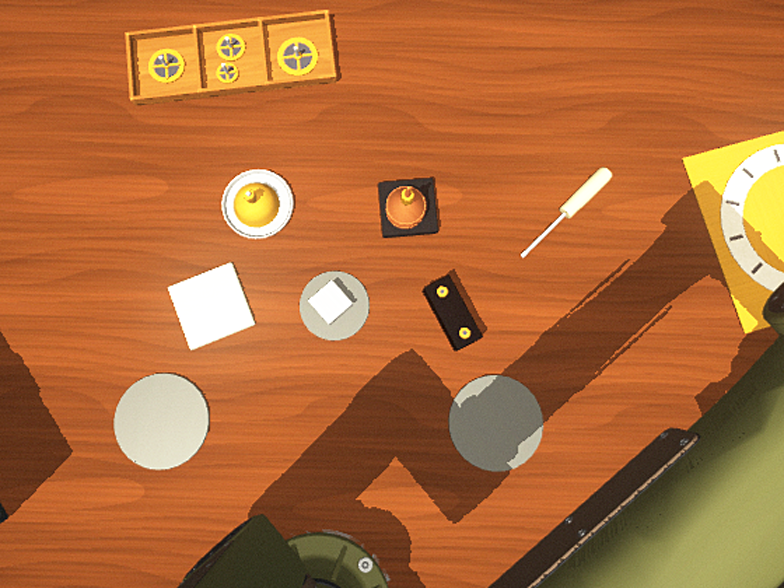

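View pics/side0.png

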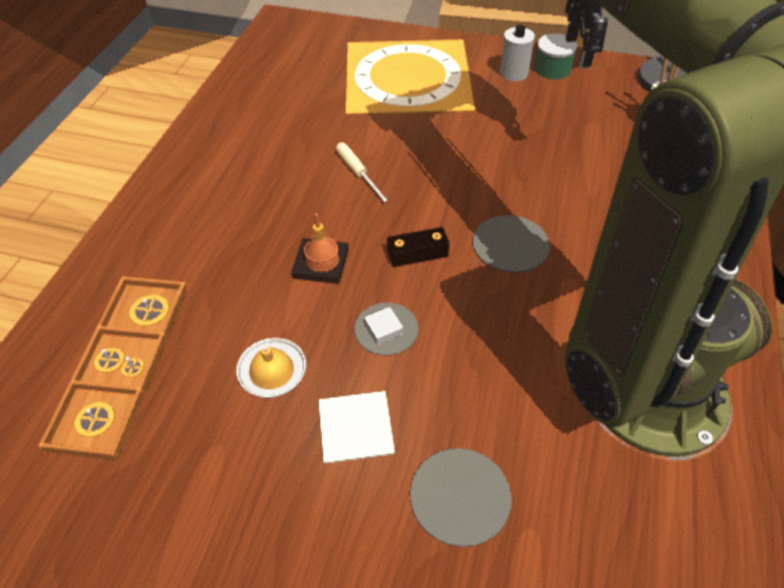

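The top view shows the bell in the tray at (257,203), the oil can on the rubber at (406,207), the block on the small felt at (334,305), the tile at (211,306) and the seat board at (453,312). The side view shows the same layout. The two larger grey discs are look-alikes. I'll enlarge crops to read pixel positions more closely.

```bash
python3 - <<'E'
import cv2,pickle
d=pickle.load(open("s0.pkl","rb"))
for n,(x,y,w,h,s) in {"top":(115,110,240,150,3.3),"side":(160,145,170,190,3.1)}.items():
    c=d[n]["color"][y:y+h,x:x+w,::-1]
    c=cv2.resize(c,None,fx=s,fy=s,interpolation=cv2.INTER_CUBIC)
    c=cv2.convertScaleAbs(c,alpha=1.0)
    for i in range(x-x%20+20,x+w,20):
        cv2.putText(c,str(i),(int((i-x)*s)-8,9),0,.33,(255,255,255),1);cv2.line(c,(int((i-x)*s),12),(int((i-x)*s),c.shape[0]),(120,160,0),1)
    for i in range(y-y%20+20,y+h,20):
        cv2.putText(c,str(i),(0,int((i-y)*s)+3),0,.33,(255,255,255),1);cv2.line(c,(24,int((i-y)*s)),(c.shape[1],int((i-y)*s)),(120,160,0),1)
    cv2.imwrite(f"pics/{n}_crop.png",c)
E
```

```text
(no output)
```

View pics/top_crop.png

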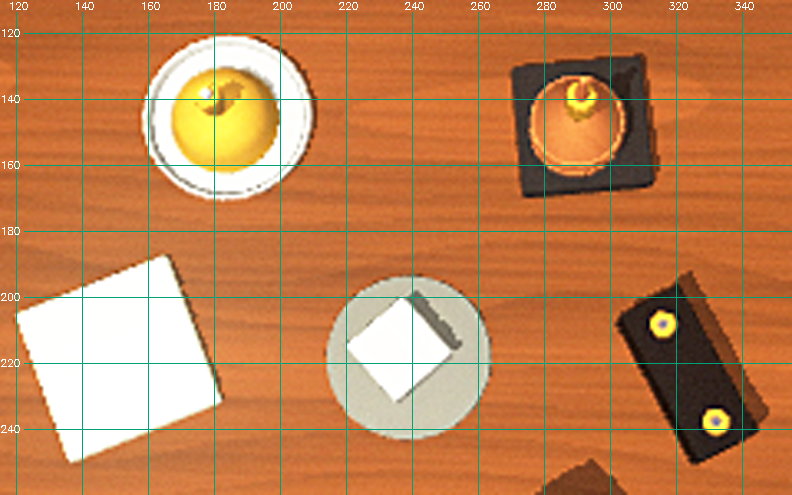

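View pics/side_crop.png

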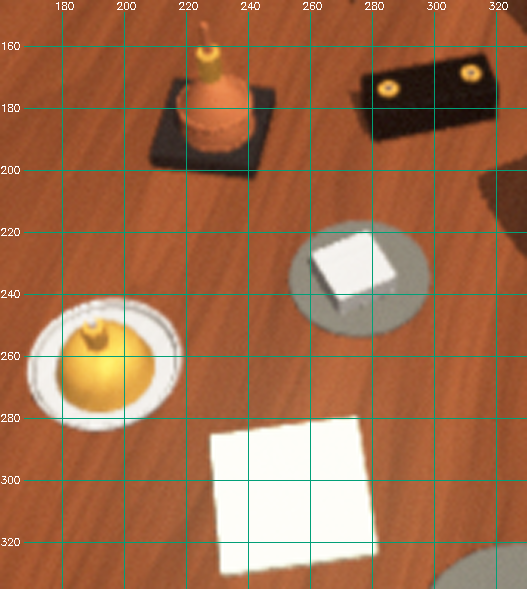

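```bash
cat > geo.py <<'E'
import numpy as np,pickle
def ray(s,p):
    d=s["R"].T@np.linalg.solve(s["K"],[p[0],p[1],1.]);return -s["R"].T@s["t"],d/np.linalg.norm(d)
def onz(s,p,z):
    c,d=ray(s,p);return c+d*(z-c[2])/d[2]
def tri(rs):
    A=sum(np.eye(3)-np.outer(d,d) for c,d in rs);b=sum((np.eye(3)-np.outer(d,d))@c for c,d in rs);return np.linalg.solve(A,b)
E
python3 - <<'E'
from geo import *
d=pickle.load(open("s0.pkl","rb"));T,S=d["top"],d["side"]
P={"tray rim":((184.2,145.8),(193.5,262.5),.01),"bellnut":((180.5,138),(190,249.5),.063),"rubber":((291.5,148.5),(228.6,185.5),.02),
"collartop":((291,138.5),(227,162),.088),"felt":((239,218.7),(276,235.2),.004),"block":((236.8,216),(274,231),.026),"tile":((151,218.8),(253.6,305),.008)}
for k,(a,b,z) in P.items(): print(k,tri([ray(T,a),ray(S,b)]).round(4),onz(T,a,z).round(4),onz(S,b,z).round(4))
for nm,z,c in(("block",.026,[(239,200),(220.5,215),(236,232),(252.5,217.5)]),("rub",.02,[(270,131),(310,127),(312.5,166),(273.5,170)]),("tile",.008,[(166,187.5),(119.5,205.5),(137,250.5),(182.5,231.5)]),("seat",.04,[(301,209),(321,196),(345,240),(326,250)])):
    q=np.array([onz(T,p,z)[:2] for p in c]);e=np.roll(q,-1,0)-q;print(nm,q.mean(0).round(4),np.hypot(*e.T).round(4),np.degrees(np.arctan2(e[:,1],e[:,0])).round(1))
E
```

```text
tray rim [0.6212 0.124  0.0041] [0.6205 0.1229 0.01  ] [0.6181 0.1272 0.01  ]
bellnut [0.6233 0.1219 0.0553] [0.623  0.1206 0.063 ] [0.6181 0.1266 0.063 ]
rubber [ 0.6206 -0.1212  0.009 ] [ 0.6184 -0.1206  0.02  ] [ 0.6154 -0.1122  0.02  ]
collartop [ 0.6144 -0.116   0.1044] [ 0.6213 -0.1164  0.088 ] [ 0.6194 -0.1306  0.088 ]
felt [ 0.458  -0.0072 -0.003 ] [ 0.4582 -0.0076  0.004 ] [ 0.4556 -0.0024  0.004 ]
block [ 0.4617 -0.0037  0.0177] [ 0.4617 -0.0042  0.026 ] [0.4589 0.002  0.026 ]
tile [0.4523 0.1899 0.0005] [0.4519 0.1879 0.008 ] [0.4503 0.1935 0.008 ]
block [ 0.4615 -0.0047] [0.0521 0.0506 0.0478 0.0489] [ 131.2 -135.7  -46.7   39.3]
rub [ 0.6187 -0.1206] [0.091  0.0904 0.0877 0.0903] [ -82.4 -175.5   97.6    6.6]
tile [0.4525 0.1873] [0.1104 0.109  0.1076 0.1067] [ 113.4 -155.   -65.4   23.5]
seat [ 0.449  -0.1916] [0.0521 0.1076 0.0462 0.1026] [ -55.3 -150.7  119.1   32.4]
```

The top and side views agree to within a few mm, with a small side-camera bias. I'll refine this with wrist views from two positions.

```bash
cat >> geo.py <<'E'
import cv2
def wray(s,p):
    v=np.array([(p[0]-s["K"][0,2])/s["K"][0,0],(p[1]-s["K"][1,2])/s["K"][1,1]]);r=np.linalg.norm(v)
    d=s["R"].T@np.r_[v/r*np.sin(r),np.cos(r)];return -s["R"].T@s["t"],d
def grid(c,x,y,w,h,s,f):
    c=cv2.resize(np.ascontiguousarray(c[y:y+h,x:x+w,::-1]),None,fx=s,fy=s,interpolation=cv2.INTER_CUBIC)
    for i in range(x-x%20+20,x+w,20):
        X=int((i-x)*s);cv2.putText(c,str(i),(X-8,9),0,.33,(255,255,255),1);cv2.line(c,(X,12),(X,c.shape[0]),(120,160,0),1)
    for i in range(y-y%20+20,y+h,20):
        Y=int((i-y)*s);cv2.putText(c,str(i),(0,Y+3),0,.33,(255,255,255),1);cv2.line(c,(24,Y),(c.shape[1],Y),(120,160,0),1)
    cv2.imwrite(f,c)
def down(a):  # tool pointing down, tool y at angle a (deg)
    a=np.radians(a);y=np.array([np.cos(a),np.sin(a),0]);z=np.array([0,0,-1.]);return np.c_[np.cross(y,z),y,z]
E
python3 - <<'E'
from geo import *
from rig import ctrl,status,imaging
print(status.get_state()["time_s"])
d={}
for n,y in(("wa",-.11),("wb",.13)):
    for a in(90,-90):
        q=ctrl.ik([.43,y,.24],down(a));print(n,a,None if q is None else q.round(0))
    ctrl.move_ptp([.43,y,.24],down(90));d[n]=imaging.snapshot("wrist")
    s=d[n];print((-s["R"].T@s["t"]).round(3),s["R"][2].round(2))
    grid(s["color"],0,0,560,420,1.42,f"pics/{n}.png")
pickle.dump(d,open("w0.pkl","wb"))
print(status.get_state()["time_s"])
E
```

```text
0.15
wa 90 [  12.  -22.  -16.    0.  -96. -102.]
wa -90 [ 12. -22. -16.   0. -96.  78.]
[ 0.353 -0.11   0.383] [ 0.3   0.   -0.95]
wb 90 [  43.  -21.  -15.    0.  -96. -133.]
wb -90 [ 43. -21. -15.   0. -96.  47.]
[0.353 0.129 0.383] [ 0.3   0.   -0.95]
2.9667
```

View pics/wa.png

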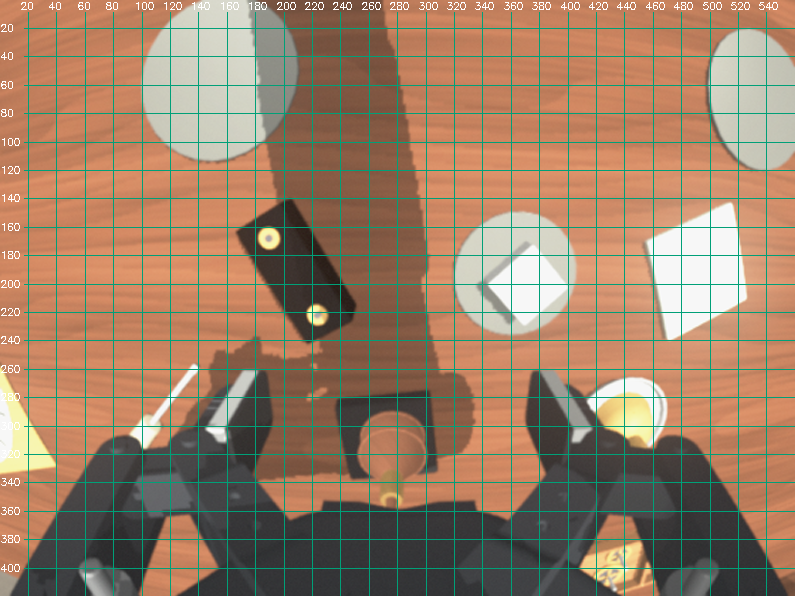

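View pics/wb.png

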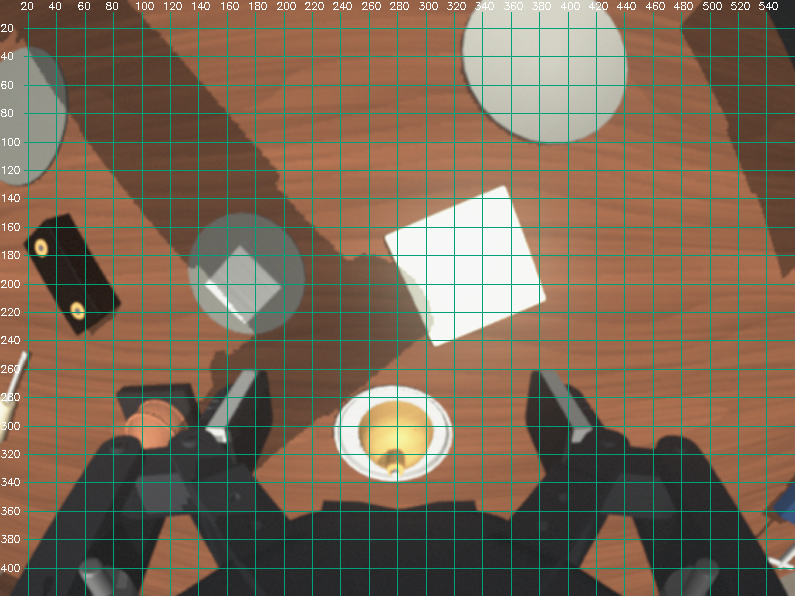

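Wrist view a shows the felt at (362,192), the block top at (371,201), the rubber corners around (236,283)–(307,333) and the can collar at (275,351). Wrist view b shows the tray at (276,305), the bell nut at (278,326), the felt at (173,192) and the tile at (328,188).

```bash
python3 - <<'E'
from geo import *
d=pickle.load(open("s0.pkl","rb"));w=pickle.load(open("w0.pkl","rb"));T,S=d["top"],d["side"];A,B=w["wa"],w["wb"]
def wz(s,p,z):
    c,r=wray(s,p);return (c+r*(z-c[2])/r[2]).round(4)
tr=lambda *r:tri(r).round(4)
print("felt ab",tr(wray(A,(362.5,192)),wray(B,(173,192))),wz(A,(362.5,192),.004),wz(B,(173,192),.004))
print("block ab",tr(wray(A,(370.8,200.8)),wray(B,(171.5,199.5))),wz(A,(370.8,200.8),.026),wz(B,(171.5,199.5),.026))
print("tile b+top",tr(wray(B,(328.5,188)),ray(T,(151,218.8))),wz(B,(328.5,188),.008))
print("tray b",wz(B,(276.5,305),.01),tr(wray(B,(276.5,305)),ray(T,(184.2,145.8)),ray(S,(193.5,262.5))))
print("nut b",wz(B,(278,326),.063),tr(wray(B,(278,326)),ray(T,(181,138)),ray(S,(190,249.5))))
q=np.array([wz(A,p,.02) for p in((236,283),(302,274),(307,333),(248,337))]);print("rub a",q.mean(0),q[:,:2].tolist())
print("spouttip",tr(wray(A,(275,351)),ray(S,(225,152.5))),"collar y",wz(A,(275,351),.12),wz(A,(276,318),.05))
# predicted pixels of hypothetical can axis in top/side
def pj(s,X):
    c=s["R"]@X+s["t"];return (s["K"]@c/c[2])[:2].round(1)
for X in((.62,-.12),):
    for z in(.02,.048,.108,.138): print(z,pj(T,np.r_[X,z]),pj(S,np.r_[X,z]))
q=np.array([wz(A,p,.026)[:2] for p in((374,171),(399.5,203),(368,229),(342,200))]);e=np.roll(q,-1,0)-q;print("blk a",q.mean(0),np.hypot(*e.T).round(4),np.degrees(np.arctan2(e[:,1],e[:,0])).round(1))
E
```

```text
felt ab [ 0.458  -0.0075 -0.0023] [ 0.4562 -0.0092  0.004 ] [ 0.4565 -0.0053  0.004 ]
block ab [ 0.462  -0.0024  0.0203] [ 0.4608 -0.004   0.026 ] [ 4.598e-01 -2.000e-04  2.600e-02]
tile b+top [0.4517 0.1878 0.006 ] [0.4507 0.1869 0.008 ]
tray b [0.6163 0.1241 0.01  ] [0.6212 0.1239 0.0037]
nut b [0.6114 0.1265 0.063 ] [0.6232 0.123  0.052 ]
rub a [ 0.615425 -0.1199    0.02    ] [[0.5746, -0.168], [0.5604, -0.0827], [0.6593, -0.0722], [0.6674, -0.1567]]
spouttip [ 0.6111 -0.1197  0.1223] collar y [ 0.6007 -0.116   0.12  ] [ 0.6083 -0.1157  0.05  ]
0.02 [291.2 147.8] [227.9 183. ]
0.048 [291.8 144.4] [226.9 175.7]
0.108 [293.2 136.4] [224.5 159.2]
0.138 [293.9 131.9] [223.3 150.5]
blk a [ 0.461225 -0.00335 ] [0.0524 0.0497 0.0504 0.0503] [  42.9  -48.3 -136.4  134.1]
```

```bash
cat > act.py <<'E'
from geo import *
from rig import ctrl,status,imaging
SAFE=.24
def fz(): return np.mean([status.get_state()["wrist_force"][2] for _ in range(3)])
def pick(xy,z,a,squeeze):
    ctrl.move_ptp([*xy,SAFE],down(a)); 
    ctrl.servo_line([*xy,z+.03],max_speed=.2); ctrl.servo_line([*xy,z],max_speed=.06)
    s=status.get_state(); print("at",s["eef_pos"].round(4),"F",s["wrist_force"].round(1))
    ctrl.clamp(squeeze); ctrl.servo_line([*xy,z+.02],max_speed=.08); ctrl.hold(.2)
    s=status.get_state(); print("open",round(s["opening"],4),"gf",s["grasp_force"],"F",s["wrist_force"].round(1),"t",s["time_s"])
def place(xy,z,a):
    p=status.get_state()["eef_pos"]; ctrl.servo_line([p[0],p[1],SAFE],max_speed=.2)
    ctrl.move_ptp([*xy,SAFE],down(a)); ctrl.servo_line([*xy,z+.03],max_speed=.2)
    ctrl.servo_line([*xy,z+.006],max_speed=.05); ctrl.hold(.2); f0=fz()
    h=z+.006
    while h>z-.004:
        h-=.001; ctrl.servo_line([*xy,h],max_speed=.02); f=fz()
        if f-f0>3: break
    print("touch at dz",round(h-z,4),"dF",round(f-f0,1))
    ctrl.release(); ctrl.servo_line([*xy,h+.05],max_speed=.15); ctrl.servo_line([*xy,SAFE],max_speed=.25)
    s=status.get_state(); print("F",s["wrist_force"].round(1),"t",s["time_s"])
E
python3 - <<'E'
from act import *
pick((.461,-.0035),.007,-47.5,40)
E
```

```text
at [ 0.4611 -0.0036  0.007 ] F [0.3 0.2 0.3]
open 0.0491 gf 43.11160326004028 F [-0.2 -0.2 -3.1] t 9.3
```

```bash
python3 - <<'E'
from act import *
place((.452,.1878),.011,-47.5)
ctrl.move_ptp([.43,.13,.24],down(-90)); s=imaging.snapshot("wrist"); pickle.dump(s,open("w1.pkl","wb"))
s2=imaging.snapshot("top")
a=cv2.resize(s["color"][:,:,::-1],(420,315)); grid(s["color"],0,0,560,420,1.42,"pics/w1.png")
E
```

```text
touch at dz -0.0 dF 5.9
F [ 0.7  0.2 -0.7] t 16.5917
```

View pics/w1.png

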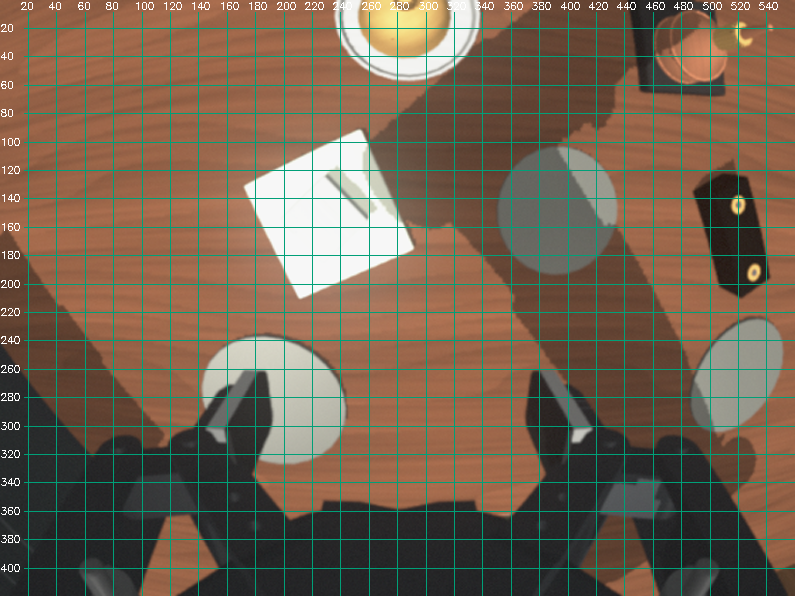

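The block is resting on the tile, with its side face and shadow at (250,135) and the top merging with the white glaze. The felt is clear. Next is the bell.

```bash
python3 - <<'E'
from act import *
for a in(0,180):
    q=ctrl.ik([.619,.1235,.24],down(a));print(a,None if q is None else q.round(0))
pick((.619,.1235),.043,0,30)
s=imaging.snapshot("side");grid(s["color"],130,170,200,150,3.5,"pics/s2.png")
E
```

```text
0 [ 29.   7.  11.   0. -94. 151.]
180 [ 29.   7.  11.   0. -94. -29.]
at [0.6191 0.1234 0.043 ] F [0.4 0.2 0.7]
open 0.0147 gf 29.481111466884613 F [-0.6 -0.1 -2. ] t 21.8417
```

View pics/s2.png

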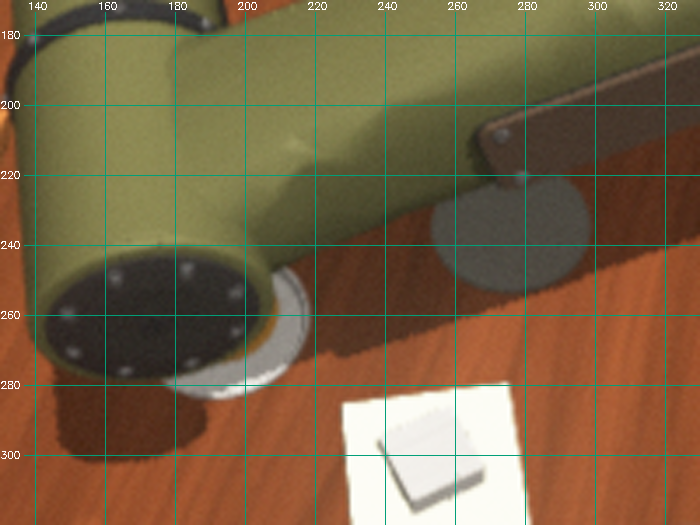

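```bash
python3 - <<'E'
from act import *
place((.458,-.0075),.044,0)
ctrl.move_ptp([.43,-.05,.24],down(90)); s=imaging.snapshot("wrist"); pickle.dump(s,open("w2.pkl","wb"))
grid(s["color"],180,130,240,230,2.5,"pics/w2.png")
E
```

```text
touch at dz -0.001 dF 6.5
F [-0.8  0.9 -1. ] t 29.2417
```

View pics/w2.png

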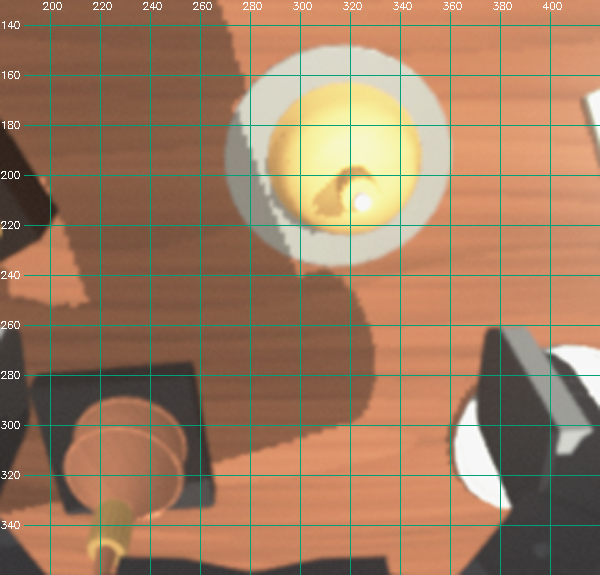

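The bell stands upright on the felt, with its rim centre at about (318,193) against the felt centre at (315,192). Before gripping the oil can I'll refine its axis.

```bash
python3 - <<'E'
from geo import *
d=pickle.load(open("s0.pkl","rb"));W=pickle.load(open("w2.pkl","rb"));A=pickle.load(open("w0.pkl","rb"))["wa"]
def wp(s,X):
    c=s["R"]@X+s["t"];t=np.arctan2(np.hypot(c[0],c[1]),c[2]);u=c[:2]/np.hypot(*c[:2])*t;return u*s["K"][0,0]+s["K"][:2,2]
def pj(s,X):
    c=s["R"]@X+s["t"];return (s["K"]@c/c[2])[:2]
ph=np.linspace(0,2*np.pi,73)
def box(f,s,x,y,r,z):
    q=np.array([f(s,np.array([x+r*np.cos(p),y+r*np.sin(p),z])) for p in ph]);return np.r_[q.min(0),q.max(0)]
# body-top ring in W: x205..253,y301..; bottom ring x ..255, ymin 288; top cam body ring x275..304.5 y132..163
from scipy.optimize import least_squares
for name,fun in {"W ring.048":lambda v:(box(wp,W,*v,.031,.048)-[205,301,253.5,337])[:3],"W bottom.020":lambda v:(box(wp,W,*v,.031,.020)-[208,288,255,0])[1:3],
 "W collar.108":lambda v:wp(W,np.r_[v,.108])-[222,347.5],
 "T ring.048":lambda v:box(pj,d["top"],*v,.031,.048)-[275,132.5,304.5,163.5],"T collar.108":lambda v:pj(d["top"],np.r_[v,.108])-[291,138.5],
 "S collar.108":lambda v:pj(d["side"],np.r_[v,.108])-[227,161.5],"S tip":lambda v:pj(d["side"],np.r_[v,.138])-[225,152.5],"S ring":lambda v:(box(pj,d["side"],*v,.031,.048)-[216,0,242,0])[[0,2]]}.items():
    r=least_squares(fun,[.616,-.118]);print(name,r.x.round(4),r.fun.round(1))
q=[np.r_[.575,-.16,.02]]
E
```

```text
W ring.048 [ 0.6154 -0.1157] [ 0.6 -0.  -0.5]
W bottom.020 [ 0.6136 -0.1149] [0. 0.]
W collar.108 [ 0.6089 -0.1154] [ 0. -0.]
T ring.048 [ 0.6119 -0.1157] [ 0.6  1.7 -0.6 -1.7]
T collar.108 [ 0.6153 -0.1156] [-0.  0.]
S collar.108 [ 0.6115 -0.1142] [0. 0.]
S tip [ 0.6136 -0.1146] [0. 0.]
S ring [0.5666 0.0144] [0. 0.]
```

```bash
python3 - <<'E'
from act import *
pick((.6135,-.1153),.083,-90,25)
E
```

```text
at [ 0.6136 -0.1154  0.083 ] F [0.3 0.3 0.7]
open 0.0171 gf 26.94619059562683 F [-0.9  0.3 -1.8] t 38.6167
```

```bash
python3 - <<'E'
from act import *
place((.619,.1238),.066,-90)
ctrl.move_ptp([.43,.16,.24],down(-60)); 
s=imaging.snapshot("top"); pickle.dump(s,open("t3.pkl","wb"))
ctrl.hold(.01)
grid(s["color"],100,100,230,150,3.3,"pics/t3.png")
print(status.get_state()["time_s"])
E
```

```text
touch at dz -0.001 dF 5.8
F [ 0.4  0.7 -0. ] t 45.65
46.5
```

View pics/t3.png

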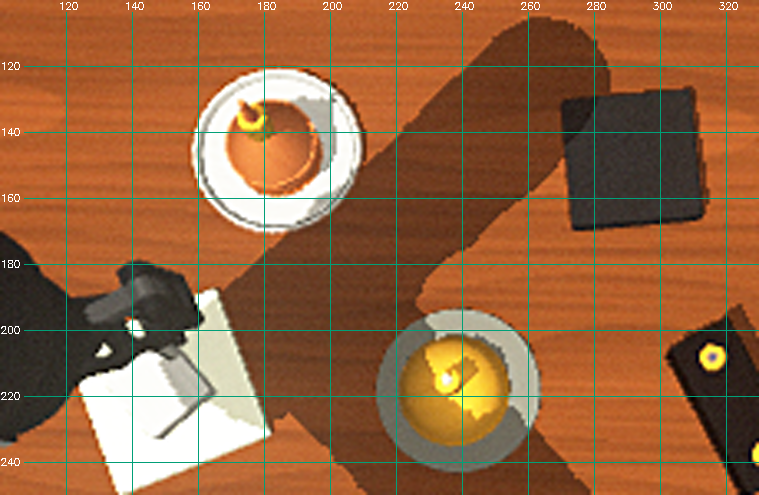

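The oil can stands upright in the tray, with its body spanning about (168–197, 130–159). The bell is at (237.5,218.5), centred on the felt, and the rubber base is empty. I'll move the block now.

```bash
python3 - <<'E'
from act import *
T=pickle.load(open("t3.pkl","rb"))
print("can",onz(T,(183,145),.031).round(4),"rub",np.mean([onz(T,p,.02) for p in((270,130),(310,126.5),(313,166),(273.5,170))],0).round(4))
pick((.452,.1878),.011,-47.5,40)
place((.6175,-.1205),.023,-47.5)
ctrl.move_ptp([.43,-.05,.24],down(-47.5))
print(status.get_state()["time_s"])
s=imaging.snapshot("top"); pickle.dump(s,open("t4.pkl","wb"));grid(s["color"],140,100,210,150,3.6,"pics/t4.png")
E
```

```text
can [0.6165 0.1212 0.031 ] rub [ 0.6196 -0.1209  0.02  ]
at [0.4521 0.1877 0.011 ] F [ 0.3 -0.   0.7]
open 0.0489 gf 43.540860414505005 F [ 1.3 -0.2 -3.2] t 49.6333
touch at dz -0.0 dF 5.2
F [ 0.7  0.2 -0.5] t 57.3167
58.1333
```

View pics/t4.png

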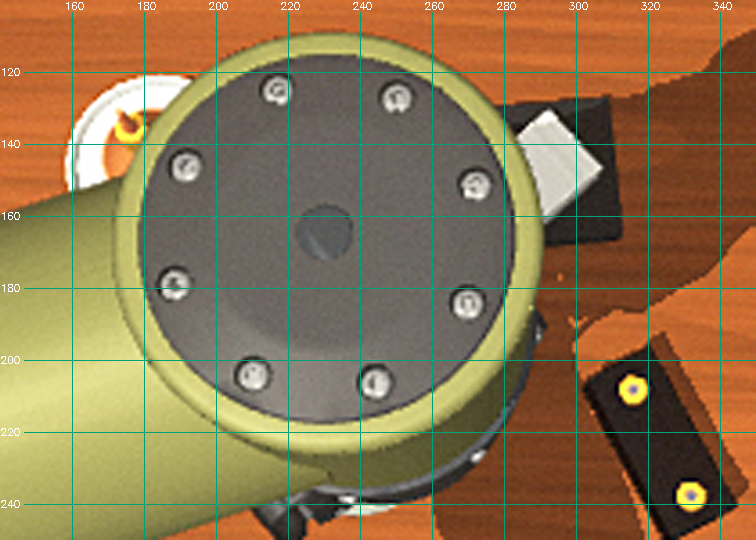

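The block sits near the middle of the rubber, with visible corners at (292,130), (307,146) and (291,163). I'll clear the arm and check once more.

```bash
python3 - <<'E'
from act import *
ctrl.move_ptp([.40,.2,.26],down(-47.5))
s=imaging.snapshot("top"); pickle.dump(s,open("t5.pkl","wb"));grid(s["color"],140,100,210,150,3.6,"pics/t5.png")
print("block",onz(s,(291.5,146.5),.042),status.get_state()["time_s"])
E
```

```text
block [ 0.61691098 -0.11966615  0.042     ] 59.225
```

View pics/t5.png

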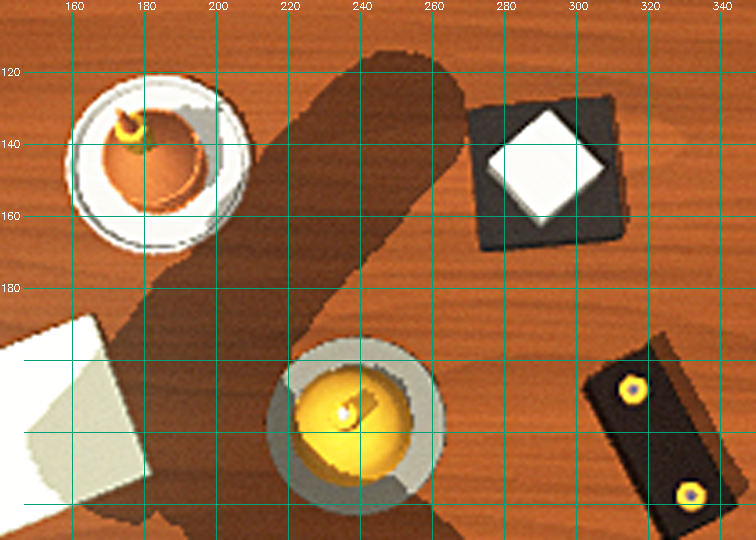

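The can sits in the tray at (183,145), the bell on the felt at (238,218) and the block on the rubber at (291,146). Each is within about 4 mm of its centre, and the seat board has not moved, so I'm handing in.

```bash
python3 -c "
from rig import workorder
print(workorder.finish_job())"
```

```text
the job is handed in; nothing more can be done
None
```

The bell is on the felt disc, the oil can is in the drip tray and the bench block is on its rubber base, each upright and within about 4 mm of its centre by the last top picture; I handed the job in at about 59 s, and no verdict came back.

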